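# Fetch the red check weight from under the pile and rebuild the pile

## Task

The balance is to be checked with the red-ringed weight, which is buried in the pile: set the green weight aside on the green pad, then the yellow one on the yellow pad, and then stand the red weight in the middle of the balance pan. After that rebuild the pile on the blue bottom weight, first yellow, then green on top, each flat and well centred on the one below. Move one weight at a time and set it down gently without dropping it; leave the blue weight where it is, do not disturb the jar and the cup, and let go of everything at the end.

Things in the scene. Friction and masses are not known exactly. Their poses are not given: they have to be found in the camera images.
- weight_green: steel disc weight, 34 mm in diameter, 24 mm high, about 170 g, with a green ring on its top face and a green band round its side; on top of the pile at the start. Origin: centre of its underside; z is its axis, pointing up.
- weight_yellow: steel disc weight, 46 mm in diameter, 24 mm high, about 310 g, with a yellow ring on its top face and a yellow band round its side; second from the top at the start, under the green one. Origin: centre of its underside; z is its axis, pointing up.
- weight_red: steel disc weight, 58 mm in diameter, 24 mm high, about 490 g, with a red ring on its top face and a red band round its side; third from the top at the start, between the yellow and the blue one. Origin: centre of its underside; z is its axis, pointing up.
- weight_blue: steel disc weight, 72 mm in diameter, 24 mm high, about 750 g, with a blue ring on its top face and a blue band round its side; the bottom of the pile, loose on the stand; it stays there. Origin: centre of its underside; z is its axis, pointing up.
- stand: square aluminium plate, 110 x 110 x 10 mm, with a black disc in the middle, fixed; the pile stands on its middle, 106 mm high over all above the worktop. Origin: centre of its underside (on the worktop), z up.
- balance: light grey laboratory balance with a round steel pan, 104 mm in diameter, whose flat top is 70 mm above the worktop; fixed. Housing 190 mm wide, 240 mm deep, 52 mm high, with a sloping display on the side towards the robot, at most 66 mm high. Origin: on the worktop straight under the middle of the pan; x points from the display towards the pan, z up. The housing reaches 150 mm to -x, 90 mm to +x and 95 mm to either side in y.
- pad_green: flat round green pad, 76 mm in diameter, on a thin grey mat; fixed. Its top lies 8 mm above the worktop. The two pads are about 120 mm apart. Origin: centre of its underside, 5 mm below its top, z up.
- pad_yellow: flat round yellow pad, 76 mm in diameter, on a thin grey mat; fixed. Its top lies 8 mm above the worktop. The two pads are about 120 mm apart. Origin: centre of its underside, 5 mm below its top, z up.
- jar: bystander: amber jar with a white cap, 52 mm in diameter, 75 mm high, loose, stands about 140 mm beyond the pile. Origin: centre of its underside.
- cup: bystander: aluminium cup, 60 mm in diameter at the rim, 60 mm high, loose, stands just beyond the balance. Origin: centre of its underside.
Things that resemble listed ones, but are neither listed nor needed, are in the scene too. What is shaped like the weight_yellow but orange or white is not meant. What is shaped like the weight_green but pink or purple is not meant.

How it is judged:
By the outcome, as a careful person would: the job done as asked, in the order asked, and still so for the second after the job is handed in, with the robot touching nothing.
It also fails if it takes over 144 s, if anything falls off the work surface, if the arm or the gripper's body presses on something with over 40 N, if the wrist force passes 120 N, or if a joint passes its speed limit or range.

## Robot

A 6-joint arm with a two-finger parallel gripper is mounted at the origin on the work surface. World frame = base frame: x ahead of the robot, y to its left, z up, the work surface at z = 0. Lengths are in m, angles in rad, forces in N, time in s.
With the tool pointing down it reaches from about 0.25 to 0.775 m from the base axis. Payload 8.9 kg.
Tool frame: the origin (TCP) lies midway between the tips of the shut fingers; the grasp point (between the pads) lies 19 mm behind it (env.hold_point_z is the distance from the TCP to the grasp point, in m); z points along the fingers, y is the direction in which the jaws open and shut (so a half turn about z gives the same grasp; the last joint's range is limited). The gripper opens to 85 mm and grips with 20 to 120 N. Pads are 22 mm wide; open, the fingers measure 114 mm over their backs; the gripper's body (76 mm by 85 mm) begins 54 mm behind the grasp point. The pads swing forward as they close: fully open they stand 13 mm farther back than shut.
Start: joints at [-1.466, 0.291, -0.153, 1.127, 0, 1.431], TCP at [0.127, -0.509, 0.231] pointing down, gripper open.
Joint ranges: [-2.52, 2.52], [-0.91, 1.74], [-1.3, 1.37], [-1.96, 2.02], [-1.52, 1.47], [-3.14, 3.14]. Speed limits (rad/s): [2.22, 2.22, 2.79, 3.14, 3.14, 3.14].

## Interface

Orientations are given as a unit quaternion [x, y, z, w].
In Python, from cell import env gives the robot as it stands. The module is installed in compiled form; this text tells all that it offers.
- The arm moves only by the shell command python3 -m creep 'ROWS' [OPENING] [FORCE]. ROWS is JSON, a list of rows, each an object with "linear": the shift along the tool's x, y, z in cm, a list of three; "rot": the turn, a rotation vector about the tool's x, y, z in degrees, a list of three. A call has 1 to 5 rows; each row shifts and turns the commanded pose from where the row before left it, along the tool's axes as they then stand; what a row does not reach is not made up. A row lasts 1/8 s, in which the tool goes at most 62.5 mm and 10.7 degrees, less where a joint would pass 70% of its speed; a pose out of reach is approached as far as the arm can. A call is refused whole if a number of a shift passes 6.25 or a number of a turn 10.7, either way. A call with a gripper value outside its range is refused whole. OPENING is the opening, from 0 (shut) to 1 (fully open), set as the call begins (- or left out, the last holds). The fingers move at their own pace and stop on an object; FORCE is the grip in N (left out, the last holds). Time passes only in rows, so rows that do not move let the fingers close. It gives the time, the measured TCP pose, the force and the opening at its end, in the units of the state.
- env.state(): the state, without advancing time (a new reading comes with each control period).
- env.capture(name): name is "side" or "top"; returns the picture (480x640x3 uint8, red, green, blue); there is no depth.
- env.camera_params(name): a dict with "camera_matrix" (3x3 intrinsics, pixels), "k1" (the pictures are not rectified: a ray, as slopes to the right and down, at radius r is drawn at 1 + k1 r^2 times it, then the intrinsics apply), "position" and "attitude" of the camera in the world. Camera axes: x right, y up, looking along -z (the intrinsics and any distortion apply to the point x, -y, -z); pixel columns grow to the right and rows downward; lengths in m; the calibration is good to about 2 mm. A picture is of the moment at which its call begins. camera_params takes no time and is no camera call.
- env.sign_off(): hands the job in, once; it reports no verdict.
The state is a dict: "clock": time; "joint_pos": joint angles; "joint_vel": joint speeds; "joint_torque": joint torques, N m; "tool_pos": TCP position; "eef_rot": TCP orientation; "contact_force": force on the tool from outside, world axes, zero at the start; "moment": the same for the moment, N m; "finger_gap": finger opening in m.
Only numpy, scipy, OpenCV 4.12 (cv2) and the standard library are available. Lean on these libraries where they do the work, as an engineer would, in place of code of your own. Each camera call takes 0.05 s, during which the arm holds its last target. There are 200 camera calls.

## Working session

There is one attempt and no reset: what is moved stays moved. The work goes in short steps, Python scripts to look and compute and a shell command to move; the robot and the scene stay as the last step left them, time stands still between calls to the robot, and variables do not carry over. Pictures are saved under pics/ and viewed, about 12 in all and at most 16, crops included, and the job is handed in when it is done.

```bash
mkdir -p pics; python3 - <<'E'
from cell import env
import cv2,numpy as np
for n in("side","top"):
    p=env.camera_params(n);print(n,p)
    cv2.imwrite(f"pics/{n}0.png",cv2.cvtColor(env.capture(n),cv2.COLOR_RGB2BGR))
s=env.state();print(s,env.hold_point_z)
E
```

```text
side {'camera_matrix': array([[461.71495157,   0.        , 318.04765429],
       [  0.        , 461.71495157, 243.20549394],
       [  0.        ,   0.        ,   1.        ]]), 'k1': -0.01644035124744337, 'position': array([0.38224505, 0.87411908, 0.57728985]), 'attitude': array([-0.06351489,  0.49407385,  0.86056505, -0.1062294 ])}
top {'camera_matrix': array([[524.22796928,   0.        , 314.47288135],
       [  0.        , 524.22796928, 235.96943454],
       [  0.        ,   0.        ,   1.        ]]), 'k1': -0.11934319544420367, 'position': array([0.51648449, 0.06994622, 1.26467859]), 'attitude': array([-0.01859244,  0.02331459,  0.71657355, -0.69687381])}
{'clock': 0.1, 'joint_pos': array([-1.46628853e+00,  2.91200213e-01, -1.54051743e-01,  1.12669991e+00,
        1.34167667e-06,  1.43146526e+00]), 'joint_vel': array([ 7.94006720e-05, -6.38872201e-04,  7.96244281e-04, -7.22272382e-04,
        3.65736710e-04,  7.26985824e-04]), 'joint_torque': array([ 6.38624078e-04, -5.37975526e+01,  3.31918788e+01,  9.26304201e-03,
       -2.35270772e-04,  1.18296131e-05]), 'tool_pos': array([ 0.12669754, -0.50907824,  0.23080173]), 'eef_rot': array([ 9.92576862e-01,  1.21617592e-01,  1.07301761e-05, -5.77672272e-04]), 'contact_force': array([ 0.15228388, -0.56018541,  0.45837397]), 'moment': array([-0.00172266, -0.00599128,  0.0110093 ]), 'finger_gap': 0.0854476327879815} 0.0187
```

View pics/side0.png

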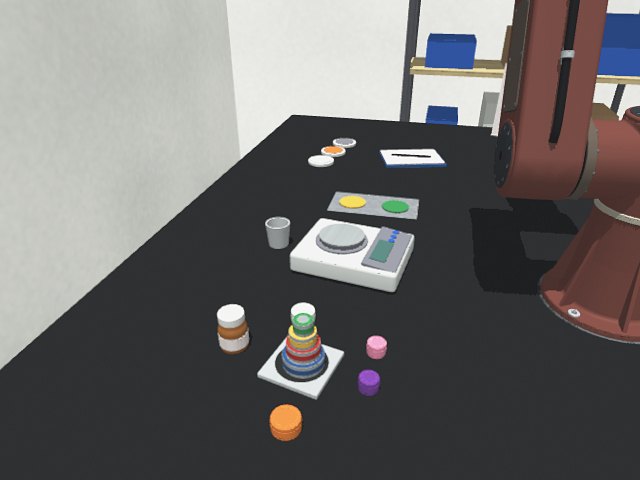

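View pics/top0.png

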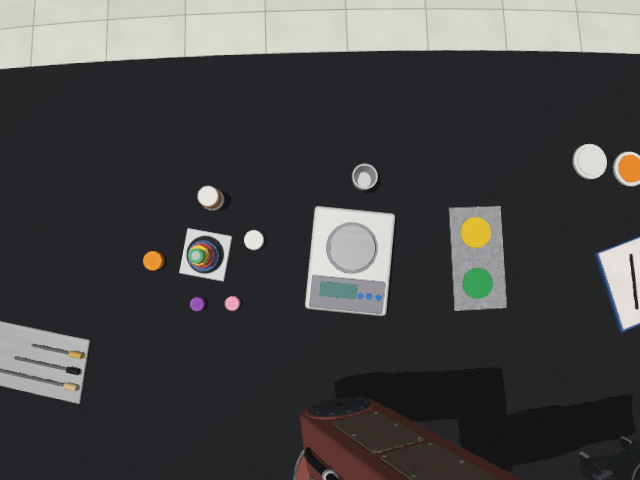

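Side: pile at (303,345), white decoy behind it at (303,313), balance pan at (341,237), pads at (352,202)/(396,207). Top: pile at about (200,255), pan (352,247), yellow pad (476,232), green pad (477,283).

```bash
cat > h.py <<'E'
from cell import env
import cv2,numpy as np
from scipy.spatial.transform import Rotation as R
from scipy.optimize import least_squares
def cap(n,save=None):
    im=env.capture(n)
    if save: cv2.imwrite(f"pics/{save}.png",cv2.cvtColor(im,cv2.COLOR_RGB2BGR))
    return im
def ray(n,px):
    p=env.camera_params(n)
    u=cv2.undistortPoints(np.array(px,float).reshape(-1,1,2),p["camera_matrix"],np.array([p["k1"],0,0,0.]))[:,0]
    d=R.from_quat(p["attitude"]).apply(np.c_[u[:,0],-u[:,1],-np.ones(len(u))])
    return p["position"],d
def plane(n,px,z):
    o,d=ray(n,px);return o+d*((z-o[2])/d[:,2])[:,None]
def pix(n,P):
    p=env.camera_params(n);q=R.from_quat(p["attitude"]).inv().apply(np.atleast_2d(P)-p["position"])
    u=q[:,:2]/-q[:,2:]*[1,-1];u=u*(1+p["k1"]*(u**2).sum(1))[:,None]
    return u@p["camera_matrix"][:2,:2].T+p["camera_matrix"][:2,2]
def mask(im,col,box=None):
    h=cv2.cvtColor(im,cv2.COLOR_RGB2HSV)
    lo,hi=dict(green=((55,90,50),(85,255,255)),yellow=((20,110,80),(34,255,255)),red=((0,130,60),(7,255,255)),blue=((100,110,50),(125,255,255)),steel=((0,0,60),(180,50,180)))[col]
    m=cv2.inRange(h,lo,hi)
    if box: k=np.zeros_like(m);x0,y0,x1,y1=box;k[y0:y1,x0:x1]=255;m&=k
    return m
def circ(n,m,z):
    cs,_=cv2.findContours(m,cv2.RETR_EXTERNAL,cv2.CHAIN_APPROX_NONE)
    c=max(cs,key=cv2.contourArea); c=cv2.convexHull(c)[:,0]
    P=plane(n,c,z)[:,:2]
    f=least_squares(lambda v:np.hypot(*(P-v[:2]).T)-v[2],[*P.mean(0),.02],loss="soft_l1",f_scale=.001)
    return f.x.round(4), round(float(np.sqrt((f.fun**2).mean()))*1000,2)
E
python3 - <<'E'
from h import *
t=cap("top");s=cap("side")
for n,im,b in(("top",t,dict(gp=(440,255,520,315),yp=(440,200,520,258),pile=(170,225,235,285))),("side",s,dict(gp=(370,190,420,220),yp=(325,190,375,215),pile=(270,300,335,385)))):
    print(n,"gp",circ(n,mask(im,"green",b["gp"]),.008),"yp",circ(n,mask(im,"yellow",b["yp"]),.008))
    print(n,"greenring",circ(n,mask(im,"green",b["pile"]),.106))
    for c in("green","yellow","red","blue"): 
        m=mask(im,c,b["pile"]);ys,xs=np.nonzero(m);print(c,len(xs),xs.min(),xs.max(),ys.min(),ys.max())
c=lambda im,b:cv2.resize(im[b[1]:b[3],b[0]:b[2]],(400,400),interpolation=cv2.INTER_CUBIC)
v=np.hstack([c(t,(170,220,240,290)),c(s,(255,295,350,390))]);cv2.imwrite("pics/pile.png",v[:,:,::-1])
E
```

```text
top gp (array([ 0.4663, -0.3308,  0.0371]), 0.29) yp (array([ 0.5896, -0.3311,  0.0375]), 0.27)
top greenring (array([0.5494, 0.3261, 0.0154]), 0.78)
green 79 189 203 249 262
yellow 117 191 209 245 265
red 74 195 213 244 266
blue 104 189 219 241 270
side gp (array([ 0.4639, -0.327 ,  0.0378]), 1.07) yp (array([ 0.5875, -0.3277,  0.0382]), 1.17)
side greenring (array([0.5482, 0.3271, 0.015 ]), 0.38)
green 193 293 314 313 333
yellow 237 289 316 325 347
red 223 286 320 335 360
blue 283 282 324 347 374
```

View pics/pile.png

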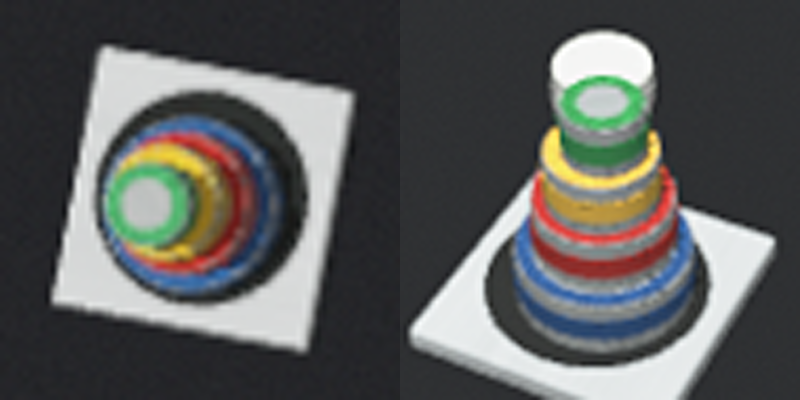

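Crops: the pile looks concentric with green on top; both cameras agree on it within about 1 mm: (0.549, 0.3265). I'll turn to yaw 90° (tool x = world y, tool y = world x) and travel above the pile.

```bash
python3 - <<'E'
from h import *
for n,b,col in(("top",(325,220,380,275),"steel"),("side",(312,220,370,255),"steel")):
    im=cap(n); print(n,"pan",circ(n,cv2.morphologyEx(mask(im,col,b),cv2.MORPH_OPEN,np.ones((3,3))),.07))
E
python3 -m creep '[{"linear":[0,0,0],"rot":[0,0,-10.7]},{"linear":[0,0,0],"rot":[0,0,-10.7]},{"linear":[0,0,0],"rot":[0,0,-10.7]},{"linear":[0,0,0],"rot":[0,0,-10.7]},{"linear":[0,0,0],"rot":[0,0,-10.7]}]' 1 60
python3 -m creep '[{"linear":[0,0,0],"rot":[0,0,-10.7]},{"linear":[0,0,0],"rot":[0,0,-10.7]},{"linear":[0,0,0],"rot":[0,0,-1.1]},{"linear":[0,0,0],"rot":[0,0,0]}]'
```

```text
top pan (array([ 0.5586, -0.0227,  0.0587]), 0.47)
side pan (array([0.5516, 0.0069, 0.0566]), 1.04)
clock: 0.92
tool_pos: [0.1267, -0.5094, 0.2312]
eef_rot: [0.83, 0.558, 0.0, -0.0]
contact_force: [-0.2, 0.3, 0.5]
finger_gap: 0.0854
clock: 1.42
tool_pos: [0.1267, -0.5094, 0.2313]
eef_rot: [0.709, 0.706, 0.0, -0.0]
contact_force: [-0.2, 0.2, -0.6]
finger_gap: 0.0852
```

```bash
python3 -m creep '[{"linear":[5.5,2.78,0]},{"linear":[5.5,2.78,0]},{"linear":[5.5,2.78,0]},{"linear":[5.5,2.78,0]},{"linear":[5.5,2.78,0]}]' | head -2
python3 -m creep '[{"linear":[5.5,2.78,0]},{"linear":[5.5,2.78,0]},{"linear":[5.5,2.78,0]},{"linear":[5.5,2.78,0]},{"linear":[5.5,2.78,0]}]'| head -2
python3 -m creep '[{"linear":[5.5,2.78,0]},{"linear":[5.5,2.78,0]},{"linear":[5.5,2.78,0]},{"linear":[5.5,2.78,0]},{"linear":[0,0,0]}]'
python3 - <<'E'
from h import *
im=cap("top","top1")
g=cv2.cvtColor(im,cv2.COLOR_RGB2HSV)
print(g[247,322:382,1:].tolist())
E
```

```text
[[5, 226], [4, 227], [4, 227], [5, 225], [9, 162], [10, 161], [10, 161], [5, 166], [7, 137], [4, 190], [4, 189], [3, 189], [4, 190], [4, 189], [4, 190], [4, 190], [3, 188], [4, 189], [4, 188], [4, 189], [4, 189], [3, 187], [3, 187], [3, 187], [3, 187], [3, 187], [3, 187], [4, 187], [4, 187], [4, 187], [5, 188], [3, 186], [4, 186], [4, 186], [5, 187], [4, 186], [3, 185], [4, 186], [4, 185], [4, 186], [4, 185], [3, 184], [6, 184], [4, 184], [4, 185], [4, 184], [4, 183], [4, 184], [4, 183], [4, 183], [4, 182], [4, 182], [4, 177], [12, 103], [10, 158], [2, 167], [5, 223], [5, 223], [5, 223], [5, 222]]$[0]: bad value
$[0]: bad value
$[0]: bad value
```

View pics/top1.png

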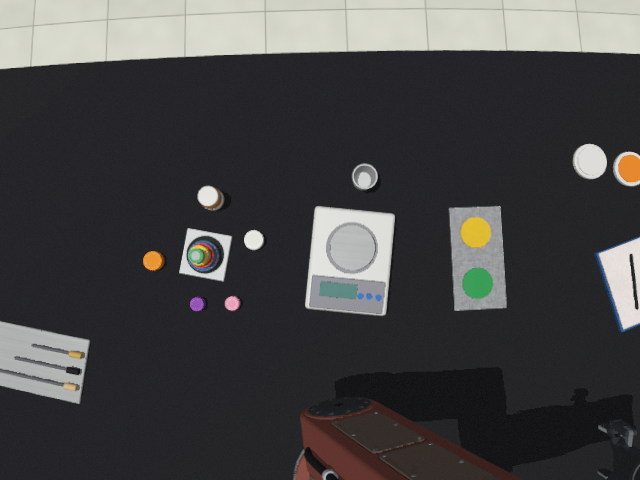

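The picture is unchanged: the arm did not move, because every row needs "rot". Retyping the rows.

```bash
python3 - <<'E'
from h import *
for n,b in(("top",(320,215,384,280)),("side",(312,215,372,258))):
    im=cap(n); h=cv2.cvtColor(im,cv2.COLOR_RGB2HSV)
    x,y=map(int,pix(n,[.556,-.013,.07])[0]); v=int(h[y,x,2]); print(n,x,y,v)
    k=np.zeros(h.shape[:2],np.uint8);k[b[1]:b[3],b[0]:b[2]]=255
    m=cv2.inRange(h[:,:,2],v-11,v+11)&k
    m=cv2.morphologyEx(m,cv2.MORPH_OPEN,np.ones((5,5))); print(circ(n,m,.07))
E
python3 -m creep '[{"linear":[5.5,2.78,0],"rot":[0,0,0]},{"linear":[5.5,2.78,0],"rot":[0,0,0]},{"linear":[5.5,2.78,0],"rot":[0,0,0]},{"linear":[5.5,2.78,0],"rot":[0,0,0]},{"linear":[5.5,2.78,0],"rot":[0,0,0]}]' | head -2
python3 -m creep '[{"linear":[5.5,2.78,0],"rot":[0,0,0]},{"linear":[5.5,2.78,0],"rot":[0,0,0]},{"linear":[5.5,2.78,0],"rot":[0,0,0]},{"linear":[5.5,2.78,0],"rot":[0,0,0]},{"linear":[5.5,2.78,0],"rot":[0,0,0]}]' | head -2
python3 -m creep '[{"linear":[5.5,2.78,0],"rot":[0,0,0]},{"linear":[5.5,2.78,0],"rot":[0,0,0]},{"linear":[5.5,2.78,0],"rot":[0,0,0]},{"linear":[5.5,2.78,0],"rot":[0,0,0]},{"linear":[0,0,0],"rot":[0,0,0]}]'
```

```text
top 347 248 187
(array([ 0.5595, -0.0234,  0.0505]), 0.42)
side 341 235 208
(array([ 0.5574, -0.0229,  0.0494]), 0.56)
clock: 2.2
tool_pos: [0.2664, -0.233, 0.2315]
clock: 2.82
tool_pos: [0.4059, 0.0425, 0.2317]
clock: 3.45
tool_pos: [0.5173, 0.2636, 0.2301]
eef_rot: [0.707, 0.708, 0.0, -0.0]
contact_force: [-0.5, -0.4, 0.2]
finger_gap: 0.0851
```

```bash
python3 -m creep '[{"linear":[3.15,1.6,0],"rot":[0,0,0]},{"linear":[3.15,1.6,0],"rot":[0,0,0]},{"linear":[0,0,5],"rot":[0,0,0]},{"linear":[0,0,5],"rot":[0,0,0]},{"linear":[0,0,0],"rot":[0,0,0]}]'
python3 - <<'E'
from h import *
s=cap("side");t=cap("top")
print(circ("side",mask(s,"green",(270,300,335,385)),.106))
c=lambda im,b:cv2.resize(im[b[1]:b[3],b[0]:b[2]],(400,400),interpolation=cv2.INTER_CUBIC)
v=np.hstack([c(t,(140,195,260,315)),c(s,(240,250,370,380))]);cv2.imwrite("pics/p2.png",v[:,:,::-1])
E
```

```text
clock: 4.08
tool_pos: [0.5456, 0.3214, 0.1281]
eef_rot: [0.708, 0.706, -0.004, -0.001]
contact_force: [0.0, -0.9, 0.1]
finger_gap: 0.0855
(array([0.5483, 0.327 , 0.0151]), 0.4)
```

View pics/p2.png

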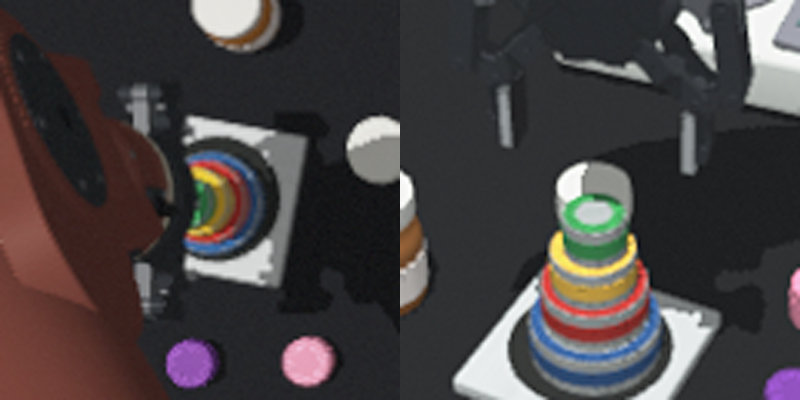

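```bash
python3 - <<'E'
from h import *
s=env.state();print(s["tool_pos"],R.from_quat(s["eef_rot"]).as_matrix().round(4))
for z in(.128,.141,.147): print(z,pix("side",[[.549+.0425,.3265,z],[.549-.0425,.3265,z],[.5488,.3265,z]]).round(0).tolist())
E
```

```text
[0.54879027 0.32295688 0.13281539] [[ 1.5e-03  1.0e+00  7.0e-04]
 [ 1.0e+00 -1.5e-03  2.0e-04]
 [ 2.0e-04  7.0e-04 -1.0e+00]]
0.128 [[276.0, 303.0], [328.0, 312.0], [302.0, 307.0]]
0.141 [[276.0, 297.0], [328.0, 305.0], [302.0, 301.0]]
0.147 [[275.0, 294.0], [329.0, 302.0], [302.0, 298.0]]
```

The gripper (tips at about (275,297) and (334,306) in the side picture) projects where expected. Descend, settle, close.

```bash
python3 -m creep '[{"linear":[0.37,0,1.5],"rot":[0,0,0]},{"linear":[0,0,1.5],"rot":[0,0,0]},{"linear":[0,0,1.0],"rot":[0,0,0]},{"linear":[0,0,0.7],"rot":[0,0,0]},{"linear":[0,0,0],"rot":[0,0,0]}]'
python3 -m creep '[{"linear":[0,0,0],"rot":[0,0,0]},{"linear":[0,0,0],"rot":[0,0,0]}]'

```

```text
clock: 4.8
tool_pos: [0.548, 0.3268, 0.0837]
eef_rot: [0.707, 0.707, -0.001, -0.0]
contact_force: [-0.1, 0.4, -0.1]
finger_gap: 0.0851
clock: 5.05
tool_pos: [0.5487, 0.3271, 0.0848]
eef_rot: [0.707, 0.707, 0.0, 0.0]
contact_force: [-0.8, -0.5, 0.2]
finger_gap: 0.0855
```

```bash
python3 -m creep '[{"linear":[0,0,0],"rot":[0,0,0]},{"linear":[0,0,0],"rot":[0,0,0]},{"linear":[0,0,0],"rot":[0,0,0]},{"linear":[0,0,0],"rot":[0,0,0]},{"linear":[0,0,0],"rot":[0,0,0]}]' 0 40
python3 -m creep '[{"linear":[0,0,0],"rot":[0,0,0]},{"linear":[0,0,0],"rot":[0,0,0]},{"linear":[0,0,0],"rot":[0,0,0]}]'

```

```text
clock: 5.68
tool_pos: [0.5486, 0.3271, 0.0846]
eef_rot: [0.707, 0.707, 0.0, 0.0]
contact_force: [1.3, -0.1, 2.9]
finger_gap: 0.0325
clock: 6.05
tool_pos: [0.5486, 0.3271, 0.0846]
eef_rot: [0.707, 0.707, 0.0, 0.0]
contact_force: [0.6, -0.6, 5.1]
finger_gap: 0.0323
```

```bash
python3 -m creep '[{"linear":[0,0,-0.5],"rot":[0,0,0]},{"linear":[0,0,-1.5],"rot":[0,0,0]},{"linear":[0,0,-3],"rot":[0,0,0]},{"linear":[0,0,-5],"rot":[0,0,0]},{"linear":[0,0,0],"rot":[0,0,0]}]'
python3 - <<'E'
from h import *
s=cap("side");t=cap("top")
c=lambda im,b:cv2.resize(im[b[1]:b[3],b[0]:b[2]],(400,400),interpolation=cv2.INTER_CUBIC)
v=np.hstack([c(t,(140,195,260,315)),c(s,(240,250,370,380))]);cv2.imwrite("pics/p3.png",v[:,:,::-1])
E
```

```text
clock: 6.68
tool_pos: [0.5506, 0.3281, 0.1893]
eef_rot: [0.707, 0.707, 0.004, 0.001]
contact_force: [0.3, 0.4, -1.9]
finger_gap: 0.0323
```

View pics/p3.png

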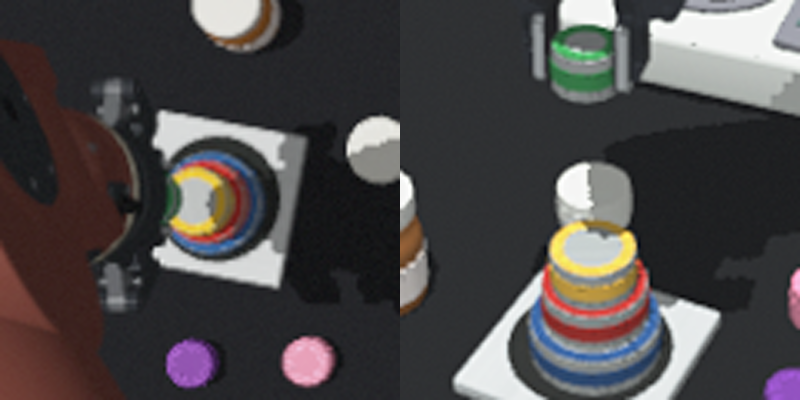

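Green is held level by the fingers (side crop 585,60), and the rest of the pile is undisturbed. Carry it to the green pad.

```bash
python3 -m creep '[{"linear":[-2,-0.26,0],"rot":[0,0,0]},{"linear":[-4,-0.5,0],"rot":[0,0,0]},{"linear":[-5.5,-0.7,0],"rot":[0,0,0]},{"linear":[-5.5,-0.7,0],"rot":[0,0,0]},{"linear":[-5.5,-0.7,0],"rot":[0,0,0]}]' | head -2
python3 -m creep '[{"linear":[-5.5,-0.7,0],"rot":[0,0,0]},{"linear":[-5.5,-0.7,0],"rot":[0,0,0]},{"linear":[-5.5,-0.7,0],"rot":[0,0,0]},{"linear":[-5.5,-0.7,0],"rot":[0,0,0]},{"linear":[-5.5,-0.7,0],"rot":[0,0,0]}]' | head -2
python3 -m creep '[{"linear":[-5.5,-0.7,0],"rot":[0,0,0]},{"linear":[-5.5,-0.7,0],"rot":[0,0,0]},{"linear":[-4,-0.5,0],"rot":[0,0,0]},{"linear":[-1.5,-0.2,0],"rot":[0,0,0]},{"linear":[0,0,0],"rot":[0,0,0]}]'
python3 - <<'E'
from h import *
print(env.state()["tool_pos"])
b=dict(top=(170,225,235,285),side=(270,300,335,385))
for n in b:
    im=cap(n)
    for c,z in(("yellow",.082),): print(n,c,circ(n,mask(im,c,b[n]),z))
print(env.state()["tool_pos"])
E
```

```text
clock: 7.4
tool_pos: [0.5182, 0.1004, 0.1831]
clock: 8.02
tool_pos: [0.4832, -0.1743, 0.1833]
clock: 8.65
tool_pos: [0.4628, -0.3378, 0.1833]
eef_rot: [0.708, 0.706, 0.0, -0.001]
contact_force: [0.3, 0.9, -1.6]
finger_gap: 0.0325
[ 0.46282513 -0.33780641  0.18332739]
top yellow (array([0.5508, 0.3243, 0.0228]), 0.44)
side yellow (array([0.5496, 0.3258, 0.0218]), 0.46)
[ 0.46331132 -0.33649052  0.18383669]
```

```bash
python3 -m creep '[{"linear":[0.75,0.17,3],"rot":[0,0,0]},{"linear":[0,0,5],"rot":[0,0,0]},{"linear":[0,0,5],"rot":[0,0,0]},{"linear":[0,0,2],"rot":[0,0,0]},{"linear":[0,0,0],"rot":[0,0,0]}]' | head -2
python3 -m creep '[{"linear":[0,0,0.3],"rot":[0,0,0]},{"linear":[0,0,0],"rot":[0,0,0]},{"linear":[0,0,0],"rot":[0,0,0]}]'

```

```text
clock: 9.38
tool_pos: [0.4644, -0.328, 0.033]
clock: 9.75
tool_pos: [0.4656, -0.3308, 0.0321]
eef_rot: [0.707, 0.707, 0.0, 0.001]
contact_force: [-0.1, -0.8, -1.3]
finger_gap: 0.0325
```

```bash
python3 -m creep '[{"linear":[0.1,0,0.8],"rot":[0,0,0]},{"linear":[0,0,0.6],"rot":[0,0,0]},{"linear":[0,0,0.3],"rot":[0,0,0]},{"linear":[0,0,0.2],"rot":[0,0,0]},{"linear":[0,0,0.1],"rot":[0,0,0]}]'
python3 -m creep '[{"linear":[0,0,0.05],"rot":[0,0,0]},{"linear":[0,0,0],"rot":[0,0,0]},{"linear":[0,0,0],"rot":[0,0,0]}]'

```

```text
clock: 10.38
tool_pos: [0.4652, -0.3295, 0.0112]
eef_rot: [0.707, 0.707, -0.0, -0.0]
contact_force: [0.3, -0.2, -1.1]
finger_gap: 0.0319
clock: 10.75
tool_pos: [0.4652, -0.3295, 0.0109]
eef_rot: [0.707, 0.707, 0.0, 0.0]
contact_force: [0.1, -0.7, -1.8]
finger_gap: 0.0325
```

```bash
for i in 1 2; do python3 -m creep '[{"linear":[0,0,0.04],"rot":[0,0,0]},{"linear":[0,0,0],"rot":[0,0,0]},{"linear":[0,0,0],"rot":[0,0,0]}]' | sed -n '2p;4p'; done

```

```text
tool_pos: [0.4652, -0.3295, 0.0106]
contact_force: [-0.0, 0.8, 2.0]
tool_pos: [0.4652, -0.3295, 0.0105]
contact_force: [-1.8, 1.7, 7.3]
```

Contact at TCP z = 10.5 mm, as predicted. Release and retreat.

```bash
python3 -m creep '[{"linear":[0,0,0],"rot":[0,0,0]},{"linear":[0,0,0],"rot":[0,0,0]},{"linear":[0,0,0],"rot":[0,0,0]}]' 0.5
python3 -m creep '[{"linear":[0,0,0],"rot":[0,0,0]},{"linear":[0,0,0],"rot":[0,0,0]},{"linear":[0,0,-1],"rot":[0,0,0]},{"linear":[0,0,-4],"rot":[0,0,0]},{"linear":[0,0,-6],"rot":[0,0,0]}]' 1
python3 -m creep '[{"linear":[0,0,-5],"rot":[0,0,0]},{"linear":[1.5,0.2,0],"rot":[0,0,0]},{"linear":[4,0.52,0],"rot":[0,0,0]},{"linear":[5.5,0.71,0],"rot":[0,0,0]},{"linear":[5.5,0.71,0],"rot":[0,0,0]}]' | head -2
python3 -m creep '[{"linear":[5.5,0.71,0],"rot":[0,0,0]},{"linear":[5.5,0.71,0],"rot":[0,0,0]},{"linear":[5.5,0.71,0],"rot":[0,0,0]},{"linear":[5.5,0.71,0],"rot":[0,0,0]},{"linear":[5.5,0.71,0],"rot":[0,0,0]}]' | head -2
python3 -m creep '[{"linear":[5.5,0.71,0],"rot":[0,0,0]},{"linear":[5.5,0.71,0],"rot":[0,0,0]},{"linear":[4,0.52,0],"rot":[0,0,0]},{"linear":[1.5,0.2,0],"rot":[0,0,0]},{"linear":[0,0,0],"rot":[0,0,0]}]'
python3 - <<'E'
from h import *
print(env.state()["tool_pos"])
for n,b in dict(top=(440,255,520,315),side=(370,180,420,220)).items():
    im=cap(n);m=mask(im,"green",b);print(n,circ(n,m,.008))
    x0,y0,x1,y1=b;c=cv2.resize(im[y0:y1,x0:x1],None,fx=5,fy=5,interpolation=cv2.INTER_CUBIC)
    globals()[n]=cv2.resize(c,(400,300))
cv2.imwrite("pics/p4.png",np.hstack([top,side])[:,:,::-1])
E
```

```text
clock: 11.88
tool_pos: [0.4651, -0.3295, 0.0099]
eef_rot: [0.707, 0.707, 0.0, -0.0]
contact_force: [0.3, -0.1, -0.3]
finger_gap: 0.0428
clock: 12.5
tool_pos: [0.4642, -0.3286, 0.1205]
eef_rot: [0.707, 0.707, -0.0, -0.001]
contact_force: [0.9, -0.9, 0.3]
finger_gap: 0.0853
clock: 13.12
tool_pos: [0.4861, -0.1625, 0.1695]
clock: 13.75
tool_pos: [0.5216, 0.1126, 0.1696]
clock: 14.38
tool_pos: [0.5431, 0.2758, 0.1694]
eef_rot: [0.707, 0.707, -0.001, -0.0]
contact_force: [0.7, 0.2, 1.0]
finger_gap: 0.0852
[0.54314863 0.27579373 0.1693935 ]
top (array([ 0.4664, -0.3308,  0.0372]), 0.23)
side (array([ 0.464 , -0.3263,  0.0375]), 0.66)
```

View pics/p4.png

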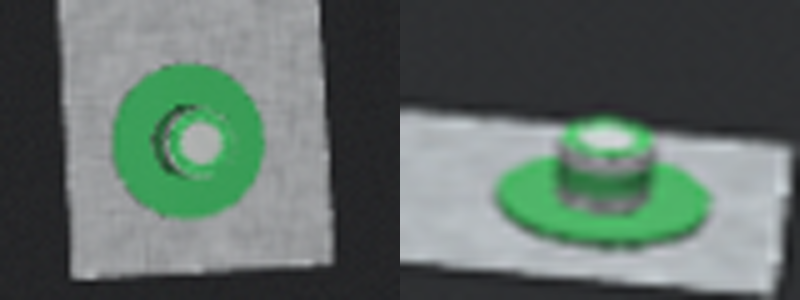

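Green stands on its pad, close to the middle (top crop 195,143; pad centre 188,140). Now yellow.

```bash
python3 -m creep '[{"linear":[2.5,0.3,0],"rot":[0,0,0]},{"linear":[2.5,0.35,1],"rot":[0,0,0]},{"linear":[0,0,3],"rot":[0,0,0]},{"linear":[0,0,2],"rot":[0,0,0]},{"linear":[0,0,0],"rot":[0,0,0]}]' | head -2
python3 -m creep '[{"linear":[0,0,0],"rot":[0,0,0]},{"linear":[0,0,0],"rot":[0,0,0]},{"linear":[0,0,0],"rot":[0,0,0]}]' | head -3
```

```text
clock: 15.1
tool_pos: [0.549, 0.3247, 0.1079]
clock: 15.48
tool_pos: [0.5507, 0.3256, 0.1108]
eef_rot: [0.707, 0.707, 0.001, 0.0]
```

```bash
python3 -m creep '[{"linear":[0.1,-0.05,1.5],"rot":[0,0,0]},{"linear":[0,0,1.5],"rot":[0,0,0]},{"linear":[0,0,1.2],"rot":[0,0,0]},{"linear":[0,0,0.7],"rot":[0,0,0]},{"linear":[0,0,0],"rot":[0,0,0]}]' | head -2
python3 -m creep '[{"linear":[0,0,0],"rot":[0,0,0]},{"linear":[0,0,0],"rot":[0,0,0]},{"linear":[0,0,0],"rot":[0,0,0]}]' | sed -n '2p;4p'
python3 -m creep '[{"linear":[0,0,0],"rot":[0,0,0]},{"linear":[0,0,0],"rot":[0,0,0]},{"linear":[0,0,0],"rot":[0,0,0]},{"linear":[0,0,0],"rot":[0,0,0]},{"linear":[0,0,0],"rot":[0,0,0]}]' 0 50
python3 -m creep '[{"linear":[0,0,0],"rot":[0,0,0]},{"linear":[0,0,0],"rot":[0,0,0]}]'
```

```text
clock: 16.1
tool_pos: [0.5494, 0.3263, 0.0603]
tool_pos: [0.55, 0.3266, 0.0613]
contact_force: [0.5, -1.3, -0.5]
clock: 17.1
tool_pos: [0.5501, 0.3265, 0.0615]
eef_rot: [0.707, 0.707, 0.0, 0.0]
contact_force: [0.1, -0.4, 6.1]
finger_gap: 0.0442
clock: 17.35
tool_pos: [0.5501, 0.3266, 0.0615]
eef_rot: [0.707, 0.707, 0.0, 0.0]
contact_force: [-0.4, -1.4, 6.0]
finger_gap: 0.0445
```

```bash
python3 -m creep '[{"linear":[0,0,-0.5],"rot":[0,0,0]},{"linear":[0,0,-1.5],"rot":[0,0,0]},{"linear":[0,0,-3.5],"rot":[0,0,0]},{"linear":[0,0,-5],"rot":[0,0,0]},{"linear":[0,0,0],"rot":[0,0,0]}]'
python3 -m creep '[{"linear":[-2,0.12,0],"rot":[0,0,0]},{"linear":[-4,0.23,0],"rot":[0,0,0]},{"linear":[-5.5,0.32,0],"rot":[0,0,0]},{"linear":[-5.5,0.32,0],"rot":[0,0,0]},{"linear":[-5.5,0.32,0],"rot":[0,0,0]}]' | head -2
python3 -m creep '[{"linear":[-5.5,0.32,0],"rot":[0,0,0]},{"linear":[-5.5,0.32,0],"rot":[0,0,0]},{"linear":[-5.5,0.32,0],"rot":[0,0,0]},{"linear":[-5.5,0.32,0],"rot":[0,0,0]},{"linear":[-5.5,0.32,0],"rot":[0,0,0]}]' | head -2
python3 -m creep '[{"linear":[-5.5,0.32,0],"rot":[0,0,0]},{"linear":[-5.5,0.32,0],"rot":[0,0,0]},{"linear":[-3.4,0.2,0],"rot":[0,0,0]},{"linear":[-1.2,0.07,0],"rot":[0,0,0]},{"linear":[0,0,0],"rot":[0,0,0]}]'
python3 - <<'E'
from h import *
b=dict(top=(170,225,235,285),side=(270,300,335,385))
for n in b:
    im=cap(n)
    for c,z in(("red",.058),("blue",.034)): print(n,c,circ(n,mask(im,c,b[n]),z))
print(env.state()["tool_pos"])
E
```

```text
clock: 17.98
tool_pos: [0.5522, 0.3277, 0.171]
eef_rot: [0.707, 0.707, 0.004, 0.001]
contact_force: [1.3, 0.5, -3.7]
finger_gap: 0.0436
clock: 18.6
tool_pos: [0.5615, 0.0989, 0.1648]
clock: 19.23
tool_pos: [0.577, -0.1757, 0.1648]
clock: 19.85
tool_pos: [0.5866, -0.3297, 0.1649]
eef_rot: [0.708, 0.706, -0.0, -0.001]
contact_force: [0.3, 1.0, -3.7]
finger_gap: 0.0439
top red (array([0.551 , 0.324 , 0.0273]), 0.86)
top blue (array([0.5497, 0.3262, 0.0335]), 0.73)
side red (array([0.5502, 0.3235, 0.0276]), 0.46)
side blue (array([0.5448, 0.3414, 0.0345]), 0.21)
[ 0.58717476 -0.32830158  0.16552439]
```

```bash
python3 -m creep '[{"linear":[-0.1,0.13,3],"rot":[0,0,0]},{"linear":[0,0,5],"rot":[0,0,0]},{"linear":[0,0,4],"rot":[0,0,0]},{"linear":[0,0,1],"rot":[0,0,0]},{"linear":[0,0,0],"rot":[0,0,0]}]' | head -2
python3 -m creep '[{"linear":[0,0,0.8],"rot":[0,0,0]},{"linear":[0,0,0.5],"rot":[0,0,0]},{"linear":[0,0,0.3],"rot":[0,0,0]},{"linear":[0,0,0],"rot":[0,0,0]},{"linear":[0,0,0],"rot":[0,0,0]}]'

```

```text
clock: 20.58
tool_pos: [0.5892, -0.3298, 0.0366]
clock: 21.2
tool_pos: [0.589, -0.3306, 0.0202]
eef_rot: [0.707, 0.707, 0.0, 0.0]
contact_force: [0.1, -0.3, -4.1]
finger_gap: 0.0442
```

```bash
python3 -m creep '[{"linear":[0,0,0.3],"rot":[0,0,0]},{"linear":[0,0,0.2],"rot":[0,0,0]},{"linear":[0,0,0.2],"rot":[0,0,0]},{"linear":[0,0,0.06],"rot":[0,0,0]},{"linear":[0,0,0],"rot":[0,0,0]}]' | sed -n '2p;4p'
for i in 1 2 3; do python3 -m creep '[{"linear":[0,0,0.05],"rot":[0,0,0]},{"linear":[0,0,0],"rot":[0,0,0]},{"linear":[0,0,0],"rot":[0,0,0]}]' | sed -n '2p;4p'; done

```

```text
tool_pos: [0.5889, -0.3305, 0.0124]
contact_force: [-0.4, -0.3, -3.2]
tool_pos: [0.589, -0.3305, 0.012]
contact_force: [-0.4, -0.2, -4.1]
tool_pos: [0.589, -0.3306, 0.0116]
contact_force: [-1.1, 0.7, -1.8]
tool_pos: [0.589, -0.3306, 0.0116]
contact_force: [-4.3, 2.3, 4.8]
```

```bash
python3 -m creep '[{"linear":[0,0,0],"rot":[0,0,0]},{"linear":[0,0,0],"rot":[0,0,0]},{"linear":[0,0,0],"rot":[0,0,0]}]' 0.65
python3 -m creep '[{"linear":[0,0,0],"rot":[0,0,0]},{"linear":[0,0,0],"rot":[0,0,0]},{"linear":[0,0,-1],"rot":[0,0,0]},{"linear":[0,0,-4],"rot":[0,0,0]},{"linear":[0,0,-5],"rot":[0,0,0]}]' 1 | sed -n '2p;5p'
python3 -m creep '[{"linear":[0,0,-4],"rot":[0,0,0]},{"linear":[2,-0.12,0],"rot":[0,0,0]},{"linear":[4,-0.23,0],"rot":[0,0,0]},{"linear":[5.5,-0.32,0],"rot":[0,0,0]},{"linear":[5.5,-0.32,0],"rot":[0,0,0]}]' | head -2
python3 -m creep '[{"linear":[5.5,-0.32,0],"rot":[0,0,0]},{"linear":[5.5,-0.32,0],"rot":[0,0,0]},{"linear":[5.5,-0.32,0],"rot":[0,0,0]},{"linear":[5.5,-0.32,0],"rot":[0,0,0]},{"linear":[5.5,-0.32,0],"rot":[0,0,0]}]' | head -2
python3 -m creep '[{"linear":[5.5,-0.32,0],"rot":[0,0,0]},{"linear":[2.5,-0.15,0],"rot":[0,0,0]},{"linear":[0,0,0],"rot":[0,0,0]},{"linear":[0,0,0],"rot":[0,0,0]}]'
python3 - <<'E'
from h import *
print(env.state()["tool_pos"])
def crop(n,b,w,h):
    im=globals()[n];x0,y0,x1,y1=b;return cv2.resize(im[y0:y1,x0:x1],(w,h),interpolation=cv2.INTER_CUBIC)
top=cap("top");side=cap("side")
v=np.vstack([np.hstack([crop("top",(440,200,520,260),400,300),crop("side",(320,170,400,230),400,300)]),np.hstack([crop("top",(165,225,245,285),400,300),crop("side",(263,310,343,370),400,300)])])
cv2.imwrite("pics/p5.png",v[:,:,::-1])
E
```

```text
clock: 23.32
tool_pos: [0.589, -0.3306, 0.0108]
eef_rot: [0.707, 0.707, 0.0, 0.0]
contact_force: [0.2, 0.1, 0.3]
finger_gap: 0.0555
tool_pos: [0.5883, -0.3301, 0.1118]
finger_gap: 0.0856
clock: 24.58
tool_pos: [0.5782, -0.1583, 0.1503]
clock: 25.2
tool_pos: [0.5621, 0.1166, 0.1505]
clock: 25.7
tool_pos: [0.5581, 0.194, 0.1506]
eef_rot: [0.707, 0.707, -0.0, -0.0]
contact_force: [-0.2, -0.6, 0.4]
finger_gap: 0.0855
[0.55812152 0.19399872 0.15055974]
```

View pics/p5.png

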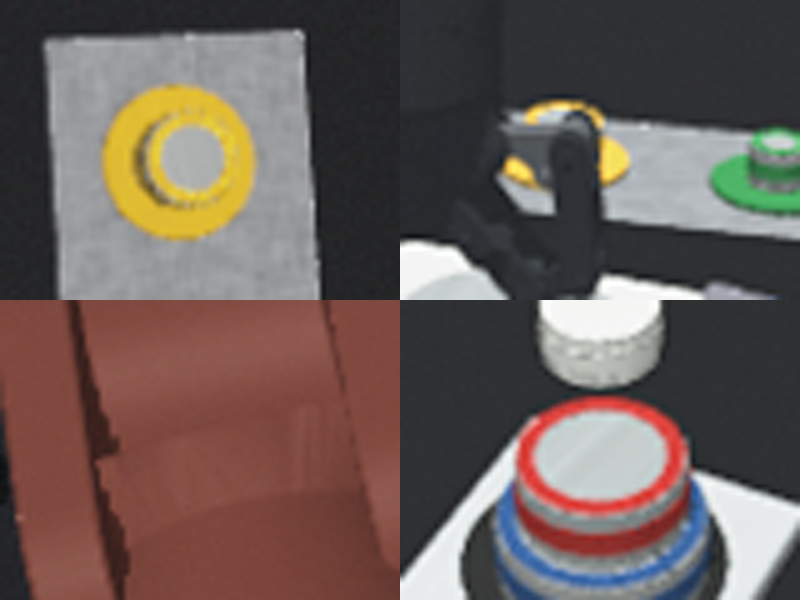

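Yellow stands well on its pad (top crop 190,157, pad 180,162); the red top face is clear (side crop centre 600,457).

```bash
python3 - <<'E'
from h import *
print(plane("side",[[303,341.6]],.058))
E
python3 -m creep '[{"linear":[4,-0.25,0],"rot":[0,0,0]},{"linear":[5,-0.35,0],"rot":[0,0,0]},{"linear":[3,-0.2,2],"rot":[0,0,0]},{"linear":[1.1,0,3],"rot":[0,0,0]},{"linear":[0,0,1],"rot":[0,0,0]}]' | head -2
python3 -m creep '[{"linear":[0,0,0],"rot":[0,0,0]},{"linear":[0,0,0],"rot":[0,0,0]},{"linear":[0,0,0],"rot":[0,0,0]}]' | head -3
```

```text
[[0.54856734 0.32710642 0.058     ]]
clock: 26.42
tool_pos: [0.5498, 0.3247, 0.0891]
clock: 26.8
tool_pos: [0.5515, 0.3252, 0.0921]
eef_rot: [0.708, 0.707, 0.001, 0.0]
```

```bash
python3 -m creep '[{"linear":[0.05,-0.15,1.7],"rot":[0,0,0]},{"linear":[0,0,1.7],"rot":[0,0,0]},{"linear":[0,0,1.3],"rot":[0,0,0]},{"linear":[0,0,0.7],"rot":[0,0,0]},{"linear":[0,0,0],"rot":[0,0,0]}]' | head -2
python3 -m creep '[{"linear":[0,0,0],"rot":[0,0,0]},{"linear":[0,0,0],"rot":[0,0,0]},{"linear":[0,0,0],"rot":[0,0,0]}]' | sed -n '2p;4p'
python3 -m creep '[{"linear":[0,0,0],"rot":[0,0,0]},{"linear":[0,0,0],"rot":[0,0,0]},{"linear":[0,0,0],"rot":[0,0,0]},{"linear":[0,0,0],"rot":[0,0,0]},{"linear":[0,0,0],"rot":[0,0,0]}]' 0 60
python3 -m creep '[{"linear":[0,0,0],"rot":[0,0,0]},{"linear":[0,0,0],"rot":[0,0,0]}]'
```

```text
clock: 27.42
tool_pos: [0.5488, 0.3258, 0.0362]
tool_pos: [0.5494, 0.3261, 0.0373]
contact_force: [0.2, -0.1, 0.5]
clock: 28.42
tool_pos: [0.5497, 0.3261, 0.0378]
eef_rot: [0.707, 0.707, 0.001, 0.0]
contact_force: [-1.2, -1.0, 7.1]
finger_gap: 0.0556
clock: 28.68
tool_pos: [0.5498, 0.3261, 0.0379]
eef_rot: [0.707, 0.707, 0.001, 0.0]
contact_force: [-1.6, -1.3, 7.3]
finger_gap: 0.0556
```

```bash
python3 -m creep '[{"linear":[0,0,-0.5],"rot":[0,0,0]},{"linear":[0,0,-1.5],"rot":[0,0,0]},{"linear":[0,0,-4],"rot":[0,0,0]},{"linear":[0,0,-5],"rot":[0,0,0]},{"linear":[0,0,-1],"rot":[0,0,0]}]' | sed -n '2p;4,5p'
python3 -m creep '[{"linear":[-2,0.05,0],"rot":[0,0,0]},{"linear":[-4,0.1,0],"rot":[0,0,0]},{"linear":[-5.5,0.14,0],"rot":[0,0,0]},{"linear":[-5.5,0.14,0],"rot":[0,0,0]},{"linear":[-5.5,0.14,0],"rot":[0,0,0]}]' | head -2
python3 -m creep '[{"linear":[-5.5,0.14,0],"rot":[0,0,0]},{"linear":[-4.5,0.12,0],"rot":[0,0,0]},{"linear":[-2.2,0.05,0],"rot":[0,0,0]},{"linear":[0,0,0],"rot":[0,0,0]},{"linear":[0,0,0],"rot":[0,0,0]}]'
python3 - <<'E'
from h import *
b=dict(top=(170,225,235,285),side=(270,320,335,385))
for n in b:
    im=cap(n);m=mask(im,"blue",b[n])
    print(n,circ(n,m,.034))
    # inner edge of ring: hole contour
    cs,h=cv2.findContours(m,cv2.RETR_CCOMP,cv2.CHAIN_APPROX_NONE)
    hs=[c for c,k in zip(cs,h[0]) if k[3]>=0]
    if hs:
        k=np.zeros_like(m);cv2.drawContours(k,[max(hs,key=cv2.contourArea)],-1,255,-1);print(n,"inner",circ(n,k,.034))
    x0,y0,x1,y1=b[n];globals()[n]=cv2.resize(im[y0:y1,x0:x1],(400,400),interpolation=cv2.INTER_CUBIC)
cv2.imwrite("pics/p6.png",np.hstack([top,side])[:,:,::-1])
E
```

```text
tool_pos: [0.5511, 0.3269, 0.161]
contact_force: [0.4, 0.2, -6.6]
finger_gap: 0.0556
clock: 29.92
tool_pos: [0.553, 0.0984, 0.1551]
clock: 30.55
tool_pos: [0.5567, -0.0208, 0.1558]
eef_rot: [0.707, 0.707, -0.001, -0.001]
contact_force: [-0.3, 0.4, -5.5]
finger_gap: 0.0554
top (array([0.5511, 0.3267, 0.0346]), 0.62)
top inner (array([0.5509, 0.3263, 0.032 ]), 0.27)
side (array([0.5495, 0.3253, 0.034 ]), 0.47)
side inner (array([0.5498, 0.3255, 0.0313]), 0.5)
```

View pics/p6.png

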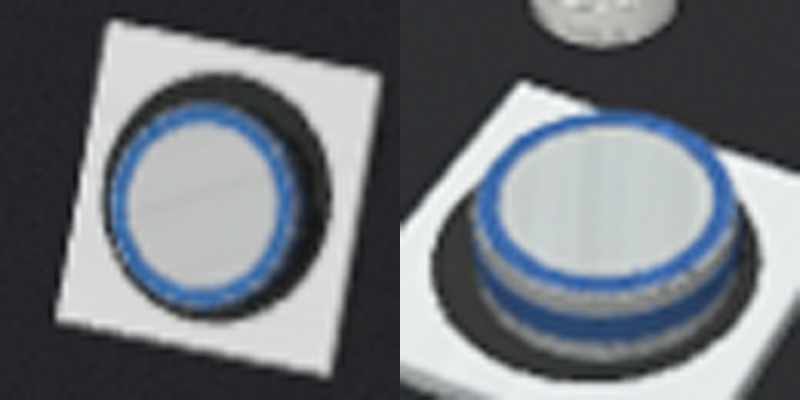

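Blue is bare and in place, top centre (0.5503, 0.3259) from both views. Lowering red onto the pan.

```bash
python3 -m creep '[{"linear":[-0.15,0.15,2],"rot":[0,0,0]},{"linear":[0,0,3],"rot":[0,0,0]},{"linear":[0,0,1.5],"rot":[0,0,0]},{"linear":[0,0,0.5],"rot":[0,0,0]},{"linear":[0,0,0],"rot":[0,0,0]}]' | head -2
python3 -m creep '[{"linear":[0,0,0],"rot":[0,0,0]},{"linear":[0,0,0],"rot":[0,0,0]},{"linear":[0,0,0.3],"rot":[0,0,0]},{"linear":[0,0,0],"rot":[0,0,0]},{"linear":[0,0,0],"rot":[0,0,0]}]'

```

```text
clock: 31.28
tool_pos: [0.5596, -0.0223, 0.0872]
clock: 31.9
tool_pos: [0.5593, -0.0225, 0.0839]
eef_rot: [0.707, 0.707, -0.0, -0.0]
contact_force: [0.3, -0.1, -5.7]
finger_gap: 0.0558
```

```bash
python3 -m creep '[{"linear":[0,-0.05,0.3],"rot":[0,0,0]},{"linear":[0,0,0.3],"rot":[0,0,0]},{"linear":[0,0,0.2],"rot":[0,0,0]},{"linear":[0,0,0.1],"rot":[0,0,0]},{"linear":[0,0,0],"rot":[0,0,0]}]' | sed -n '2p;4p'
for i in 1 2 3; do python3 -m creep '[{"linear":[0,0,0.05],"rot":[0,0,0]},{"linear":[0,0,0],"rot":[0,0,0]},{"linear":[0,0,0],"rot":[0,0,0]}]' | sed -n '2p;4p'; done

```

```text
tool_pos: [0.5588, -0.0225, 0.0748]
contact_force: [1.1, 0.5, -4.7]
tool_pos: [0.5588, -0.0226, 0.0745]
contact_force: [0.3, -0.5, -5.2]
tool_pos: [0.5588, -0.0225, 0.0739]
contact_force: [-0.2, 0.3, -3.6]
tool_pos: [0.5588, -0.0225, 0.0739]
contact_force: [-2.7, 0.1, 6.0]
```

```bash
python3 -m creep '[{"linear":[0,0,0],"rot":[0,0,0]},{"linear":[0,0,0],"rot":[0,0,0]},{"linear":[0,0,0],"rot":[0,0,0]}]' 0.8 | sed -n '2p;4,5p'
python3 -m creep '[{"linear":[0,0,0],"rot":[0,0,0]},{"linear":[0,0,0],"rot":[0,0,0]},{"linear":[0,0,-1],"rot":[0,0,0]},{"linear":[0,0,-3],"rot":[0,0,0]},{"linear":[0,0,-5],"rot":[0,0,0]}]' 1 | sed -n '2p;5p'
python3 -m creep '[{"linear":[-2,0.2,0],"rot":[0,0,0]},{"linear":[-4,0.4,0],"rot":[0,0,0]},{"linear":[-5.5,0.53,0],"rot":[0,0,0]},{"linear":[-5.5,0.53,0],"rot":[0,0,0]},{"linear":[-5.5,0.53,0],"rot":[0,0,0]}]' | head -2
python3 -m creep '[{"linear":[-5,0.5,0],"rot":[0,0,0]},{"linear":[-2.3,0.24,0],"rot":[0,0,0]},{"linear":[-1,0.1,2],"rot":[0,0,0]},{"linear":[0,0,0],"rot":[0,0,0]},{"linear":[0,0,0],"rot":[0,0,0]}]'
python3 - <<'E'
from h import *
print(env.state()["tool_pos"])
b=dict(top=(315,200,400,280),side=(285,195,385,290))
for n in b:
    im=cap(n);m=mask(im,"red",b[n]);print(n,circ(n,m,.094))
    cs,h=cv2.findContours(m,cv2.RETR_CCOMP,cv2.CHAIN_APPROX_NONE)
    hs=[c for c,k in zip(cs,h[0]) if k[3]>=0]
    if hs:
        k=np.zeros_like(m);cv2.drawContours(k,[max(hs,key=cv2.contourArea)],-1,255,-1);print(n,"inner",circ(n,k,.094))
    x0,y0,x1,y1=b[n];globals()[n]=cv2.resize(im[y0:y1,x0:x1],(400,400),interpolation=cv2.INTER_CUBIC)
cv2.imwrite("pics/p7.png",np.hstack([top,side])[:,:,::-1])
E
```

```text
tool_pos: [0.559, -0.0225, 0.0734]
contact_force: [-0.6, -0.0, 0.4]
finger_gap: 0.0684
tool_pos: [0.5577, -0.0224, 0.1638]
finger_gap: 0.0855
clock: 35.28
tool_pos: [0.5802, -0.2497, 0.1632]
clock: 35.9
tool_pos: [0.5887, -0.3292, 0.143]
eef_rot: [0.707, 0.707, -0.0, -0.001]
contact_force: [-0.7, 0.6, -0.7]
finger_gap: 0.0855
[ 0.58867111 -0.32921844  0.1429612 ]
top (array([ 0.5593, -0.0233,  0.0273]), 0.38)
top inner (array([ 0.5599, -0.0231,  0.0244]), 0.33)
side (array([ 0.5583, -0.0251,  0.028 ]), 1.08)
side inner (array([ 0.5581, -0.0242,  0.0257]), 1.25)
```

View pics/p7.png

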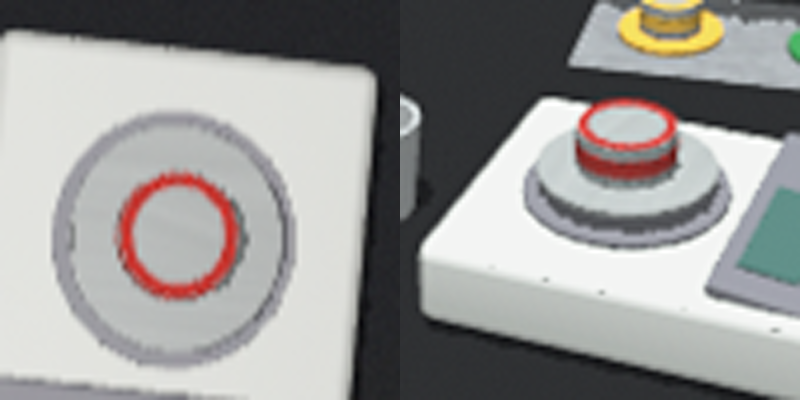

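Red stands level in the middle of the pan (measured centre (0.559, -0.024) against pan (0.5585, -0.023)). Now pick yellow.

```bash
python3 -m creep '[{"linear":[-0.1,0,3],"rot":[0,0,0]},{"linear":[0,0,4],"rot":[0,0,0]},{"linear":[0,0,2],"rot":[0,0,0]},{"linear":[0,0,0],"rot":[0,0,0]},{"linear":[0,0,0],"rot":[0,0,0]}]' | head -2
python3 -m creep '[{"linear":[0,0,1.5],"rot":[0,0,0]},{"linear":[0,0,1.5],"rot":[0,0,0]},{"linear":[0,0,0.8],"rot":[0,0,0]},{"linear":[0,0,0],"rot":[0,0,0]},{"linear":[0,0,0],"rot":[0,0,0]}]'
```

```text
clock: 36.62
tool_pos: [0.5898, -0.3316, 0.0549]
clock: 37.25
tool_pos: [0.5891, -0.3317, 0.0156]
eef_rot: [0.707, 0.707, 0.0, 0.0]
contact_force: [0.4, 0.0, 0.4]
finger_gap: 0.0855
```

```bash
python3 -m creep '[{"linear":[0.11,0,0.4],"rot":[0,0,0]},{"linear":[0,0,0],"rot":[0,0,0]},{"linear":[0,0,0],"rot":[0,0,0]}]' | sed -n '2p'
python3 -m creep '[{"linear":[0,0,0],"rot":[0,0,0]},{"linear":[0,0,0],"rot":[0,0,0]},{"linear":[0,0,0],"rot":[0,0,0]},{"linear":[0,0,0],"rot":[0,0,0]},{"linear":[0,0,0],"rot":[0,0,0]}]' 0 50 | sed -n '2p;4,5p'
python3 -m creep '[{"linear":[0,0,0],"rot":[0,0,0]},{"linear":[0,0,0],"rot":[0,0,0]}]' | sed -n '2p;4,5p'
python3 -m creep '[{"linear":[0,0,-0.5],"rot":[0,0,0]},{"linear":[0,0,-1.5],"rot":[0,0,0]},{"linear":[0,0,-4],"rot":[0,0,0]},{"linear":[0,0,-5],"rot":[0,0,0]},{"linear":[0,0,-4],"rot":[0,0,0]}]' | sed -n '2p;4,5p'
python3 -m creep '[{"linear":[2,-0.12,0],"rot":[0,0,0]},{"linear":[4,-0.23,0],"rot":[0,0,0]},{"linear":[5.5,-0.32,0],"rot":[0,0,0]},{"linear":[5.5,-0.32,0],"rot":[0,0,0]},{"linear":[5.5,-0.32,0],"rot":[0,0,0]}]' | head -2
python3 -m creep '[{"linear":[5.5,-0.32,0],"rot":[0,0,0]},{"linear":[5.5,-0.32,0],"rot":[0,0,0]},{"linear":[5.5,-0.32,0],"rot":[0,0,0]},{"linear":[5.5,-0.32,0],"rot":[0,0,0]},{"linear":[5.5,-0.32,0],"rot":[0,0,0]}]' | head -2
python3 -m creep '[{"linear":[5.5,-0.32,0],"rot":[0,0,0]},{"linear":[5.5,-0.32,0],"rot":[0,0,0]},{"linear":[3.4,-0.2,0],"rot":[0,0,0]},{"linear":[1.3,-0.07,0],"rot":[0,0,0]},{"linear":[0,0,0],"rot":[0,0,0]}]'
```

```text
tool_pos: [0.589, -0.3305, 0.0115]
tool_pos: [0.5891, -0.3305, 0.0119]
contact_force: [-1.5, 0.6, 5.2]
finger_gap: 0.0443
tool_pos: [0.5891, -0.3305, 0.0119]
contact_force: [-1.1, 1.2, 4.8]
finger_gap: 0.0443
tool_pos: [0.5892, -0.3306, 0.1643]
contact_force: [0.2, -1.0, -4.5]
finger_gap: 0.0441
clock: 39.75
tool_pos: [0.5757, -0.1038, 0.1623]
clock: 40.38
tool_pos: [0.5599, 0.1713, 0.1624]
clock: 41.0
tool_pos: [0.551, 0.3268, 0.1617]
eef_rot: [0.707, 0.707, -0.0, 0.0]
contact_force: [-0.3, -1.0, -4.0]
finger_gap: 0.0438
```

```bash
python3 -m creep '[{"linear":[0,-0.1,3],"rot":[0,0,0]},{"linear":[0,0,4],"rot":[0,0,0]},{"linear":[0,0,2.2],"rot":[0,0,0]},{"linear":[0,0,0.8],"rot":[0,0,0]},{"linear":[0,0,0],"rot":[0,0,0]}]' | head -2
python3 -m creep '[{"linear":[0,0,0.8],"rot":[0,0,0]},{"linear":[0,0,0.3],"rot":[0,0,0]},{"linear":[0,0,0],"rot":[0,0,0]},{"linear":[0,0,0],"rot":[0,0,0]},{"linear":[0,0,0],"rot":[0,0,0]}]'
python3 - <<'E'
from h import *
s=cap("side");m=mask(s,"yellow",(270,290,335,370));z=env.state()["tool_pos"][2]-.0039+.024
print(z,circ("side",m,z))
cs,h=cv2.findContours(m,cv2.RETR_CCOMP,cv2.CHAIN_APPROX_NONE)
hs=[c for c,k in zip(cs,h[0]) if k[3]>=0]
if hs:
    k=np.zeros_like(m);cv2.drawContours(k,[max(hs,key=cv2.contourArea)],-1,255,-1);print("inner",circ("side",k,z))
E
```

```text
clock: 41.62
tool_pos: [0.5504, 0.3257, 0.0617]
clock: 42.25
tool_pos: [0.5502, 0.3267, 0.0506]
eef_rot: [0.707, 0.707, 0.0, 0.0]
contact_force: [0.7, -0.6, -3.9]
finger_gap: 0.0441
0.07067635136332143 (array([0.5494, 0.3254, 0.022 ]), 0.24)
inner (array([0.5495, 0.3257, 0.0176]), 0.32)
```

In the side view the held yellow is at (0.5495, 0.3257) and blue at (0.5498, 0.3255): centred. Lower it.

```bash
python3 -m creep '[{"linear":[0,0,0.5],"rot":[0,0,0]},{"linear":[0,0,0.35],"rot":[0,0,0]},{"linear":[0,0,0.2],"rot":[0,0,0]},{"linear":[0,0,0.1],"rot":[0,0,0]},{"linear":[0,0,0],"rot":[0,0,0]}]' | sed -n '2p;4p'
for i in 1 2 3; do python3 -m creep '[{"linear":[0,0,0.05],"rot":[0,0,0]},{"linear":[0,0,0],"rot":[0,0,0]},{"linear":[0,0,0],"rot":[0,0,0]}]' | sed -n '2p;4p'; done

```

```text
tool_pos: [0.5501, 0.3266, 0.0389]
contact_force: [0.0, -0.1, -4.1]
tool_pos: [0.5502, 0.3266, 0.0385]
contact_force: [0.4, 0.6, -3.3]
tool_pos: [0.5502, 0.3266, 0.038]
contact_force: [0.7, -0.5, -3.1]
tool_pos: [0.5502, 0.3266, 0.0379]
contact_force: [-2.2, -1.6, 4.8]
```

Contact. Release and go for green at TCP (0.4652, -0.3295), seen underside offset about 2.6 mm.

```bash
python3 -m creep '[{"linear":[0,0,0],"rot":[0,0,0]},{"linear":[0,0,0],"rot":[0,0,0]},{"linear":[0,0,0],"rot":[0,0,0]}]' 0.65 | sed -n '2p;4,5p'
python3 -m creep '[{"linear":[0,0,0],"rot":[0,0,0]},{"linear":[0,0,0],"rot":[0,0,0]},{"linear":[0,0,-1],"rot":[0,0,0]},{"linear":[0,0,-5],"rot":[0,0,0]},{"linear":[0,0,-6],"rot":[0,0,0]}]' 1 | sed -n '2p;5p'
python3 -m creep '[{"linear":[-2,-0.26,0],"rot":[0,0,0]},{"linear":[-4,-0.52,0],"rot":[0,0,0]},{"linear":[-5.5,-0.71,0],"rot":[0,0,0]},{"linear":[-5.5,-0.71,0],"rot":[0,0,0]},{"linear":[-5.5,-0.71,0],"rot":[0,0,0]}]' | head -2
python3 -m creep '[{"linear":[-5.5,-0.71,0],"rot":[0,0,0]},{"linear":[-5.5,-0.71,0],"rot":[0,0,0]},{"linear":[-5.5,-0.71,0],"rot":[0,0,0]},{"linear":[-5.5,-0.71,0],"rot":[0,0,0]},{"linear":[-5.5,-0.71,0],"rot":[0,0,0]}]' | head -2
python3 -m creep '[{"linear":[-5.5,-0.71,0],"rot":[0,0,0]},{"linear":[-5.5,-0.71,0],"rot":[0,0,0]},{"linear":[-3.4,-0.45,0],"rot":[0,0,0]},{"linear":[-1.2,-0.15,0],"rot":[0,0,0]},{"linear":[0,0,0],"rot":[0,0,0]}]' | head -2
python3 - <<'E'
from h import *
b=dict(top=(170,225,235,285),side=(270,320,335,385))
for n in b:
    im=cap(n)
    for c,z in(("yellow",.058),("blue",.034)):
        m=mask(im,c,b[n]);print(n,c,circ(n,m,z))
        cs,h=cv2.findContours(m,cv2.RETR_CCOMP,cv2.CHAIN_APPROX_NONE)
        hs=[c for c,k in zip(cs,h[0]) if k[3]>=0]
        if hs:
            k=np.zeros_like(m);cv2.drawContours(k,[max(hs,key=cv2.contourArea)],-1,255,-1);print(n,"inner",circ(n,k,z))
    x0,y0,x1,y1=b[n];globals()[n]=cv2.resize(im[y0:y1,x0:x1],(400,400),interpolation=cv2.INTER_CUBIC)
cv2.imwrite("pics/p8.png",np.hstack([top,side])[:,:,::-1])
print(env.state()["tool_pos"])
E
```

```text
tool_pos: [0.5502, 0.3266, 0.0374]
contact_force: [-0.9, 0.7, 0.7]
finger_gap: 0.0556
tool_pos: [0.5493, 0.3262, 0.1585]
finger_gap: 0.0856
clock: 45.68
tool_pos: [0.5207, 0.1001, 0.1583]
clock: 46.3
tool_pos: [0.4851, -0.1753, 0.1584]
clock: 46.92
tool_pos: [0.4649, -0.3294, 0.1577]
top yellow (array([0.5504, 0.3245, 0.0228]), 0.61)
top inner (array([0.5508, 0.3261, 0.0179]), 0.36)
top blue (array([0.551 , 0.3262, 0.0346]), 0.66)
top inner (array([0.5508, 0.3266, 0.0318]), 0.37)
side yellow (array([0.5495, 0.3251, 0.0221]), 0.57)
side inner (array([0.5497, 0.3257, 0.0177]), 0.31)
side blue (array([0.5496, 0.3254, 0.0339]), 0.32)
[ 0.46509213 -0.32810949  0.15755475]
```

View pics/p8.png

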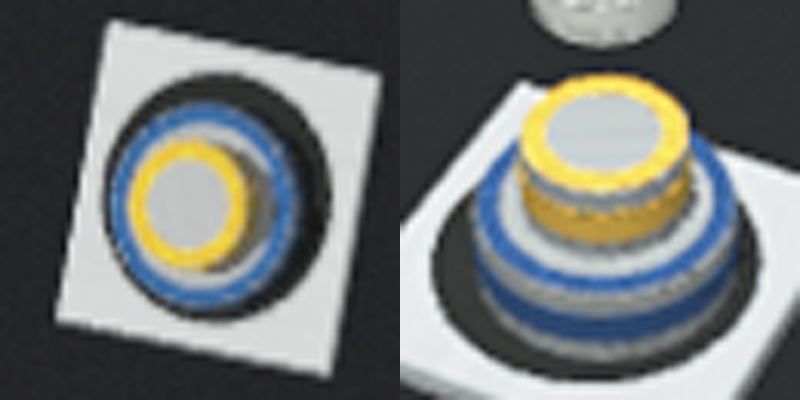

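Yellow is flat and centred on blue within 0.5 mm in both views. Now green.

```bash
python3 -m creep '[{"linear":[-0.1,0,3],"rot":[0,0,0]},{"linear":[0,0,4],"rot":[0,0,0]},{"linear":[0,0,3],"rot":[0,0,0]},{"linear":[0,0,0],"rot":[0,0,0]},{"linear":[0,0,0],"rot":[0,0,0]}]' | head -2
python3 -m creep '[{"linear":[0,0,1.7],"rot":[0,0,0]},{"linear":[0,0,1.4],"rot":[0,0,0]},{"linear":[0,0,0.8],"rot":[0,0,0]},{"linear":[0,0,0],"rot":[0,0,0]},{"linear":[0,0,0],"rot":[0,0,0]}]'
```

```text
clock: 47.65
tool_pos: [0.4658, -0.3301, 0.0587]
clock: 48.28
tool_pos: [0.4652, -0.3306, 0.0188]
eef_rot: [0.707, 0.707, 0.0, 0.0]
contact_force: [-0.8, -0.5, -0.4]
finger_gap: 0.0851
```

```bash
python3 -m creep '[{"linear":[0.11,0,0.5],"rot":[0,0,0]},{"linear":[0,0,0.33],"rot":[0,0,0]},{"linear":[0,0,0],"rot":[0,0,0]},{"linear":[0,0,0],"rot":[0,0,0]}]' | sed -n '2p'
python3 -m creep '[{"linear":[0,0,0],"rot":[0,0,0]},{"linear":[0,0,0],"rot":[0,0,0]},{"linear":[0,0,0],"rot":[0,0,0]},{"linear":[0,0,0],"rot":[0,0,0]},{"linear":[0,0,0],"rot":[0,0,0]}]' 0 40 | sed -n '2p;4,5p'
python3 -m creep '[{"linear":[0,0,0],"rot":[0,0,0]},{"linear":[0,0,0],"rot":[0,0,0]},{"linear":[0,0,0],"rot":[0,0,0]}]' | sed -n '2p;4,5p'
python3 -m creep '[{"linear":[0,0,-0.5],"rot":[0,0,0]},{"linear":[0,0,-1.5],"rot":[0,0,0]},{"linear":[0,0,-4],"rot":[0,0,0]},{"linear":[0,0,-5],"rot":[0,0,0]},{"linear":[0,0,-4],"rot":[0,0,0]}]' | sed -n '2p;4,5p'
python3 -m creep '[{"linear":[2,0.26,0],"rot":[0,0,0]},{"linear":[4,0.52,0],"rot":[0,0,0]},{"linear":[5.5,0.71,0],"rot":[0,0,0]},{"linear":[5.5,0.71,0],"rot":[0,0,0]},{"linear":[5.5,0.71,0],"rot":[0,0,0]}]' | head -2
python3 -m creep '[{"linear":[5.5,0.71,0],"rot":[0,0,0]},{"linear":[5.5,0.71,0],"rot":[0,0,0]},{"linear":[5.5,0.71,0],"rot":[0,0,0]},{"linear":[5.5,0.71,0],"rot":[0,0,0]},{"linear":[5.5,0.71,0],"rot":[0,0,0]}]' | head -2
python3 -m creep '[{"linear":[5.5,0.71,0],"rot":[0,0,0]},{"linear":[5.5,0.71,0],"rot":[0,0,0]},{"linear":[3.4,0.45,0],"rot":[0,0,0]},{"linear":[1.2,0.15,0],"rot":[0,0,0]},{"linear":[0,0,0],"rot":[0,0,0]}]'
python3 -m creep '[{"linear":[0,0,1.5],"rot":[0,0,0]},{"linear":[0,0,3],"rot":[0,0,0]},{"linear":[0,0,1.5],"rot":[0,0,0]},{"linear":[0,0,0],"rot":[0,0,0]},{"linear":[0,0,0],"rot":[0,0,0]}]'
```

```text
tool_pos: [0.4649, -0.3293, 0.0101]
tool_pos: [0.465, -0.3293, 0.0104]
contact_force: [-1.8, 1.4, 4.8]
finger_gap: 0.0326
tool_pos: [0.465, -0.3293, 0.0104]
contact_force: [-0.8, 0.9, 5.4]
finger_gap: 0.0324
tool_pos: [0.4652, -0.3295, 0.163]
contact_force: [0.5, -0.6, -1.4]
finger_gap: 0.0324
clock: 51.02
tool_pos: [0.4933, -0.1018, 0.1596]
clock: 51.65
tool_pos: [0.5287, 0.1729, 0.1596]
clock: 52.28
tool_pos: [0.5493, 0.3268, 0.1594]
eef_rot: [0.707, 0.707, -0.001, -0.0]
contact_force: [-0.8, -0.3, -0.7]
finger_gap: 0.0326
clock: 52.9
tool_pos: [0.5507, 0.3266, 0.1009]
eef_rot: [0.707, 0.707, 0.001, 0.0]
contact_force: [0.8, 0.3, -1.4]
finger_gap: 0.0323
```

```bash
python3 -m creep '[{"linear":[0,-0.02,1.5],"rot":[0,0,0]},{"linear":[0,0,1],"rot":[0,0,0]},{"linear":[0,0,0.5],"rot":[0,0,0]},{"linear":[0,0,0],"rot":[0,0,0]},{"linear":[0,0,0],"rot":[0,0,0]}]'
python3 - <<'E'
from h import *
for i in range(2):
    s=cap("side");m=mask(s,"green",(270,280,335,350));z=env.state()["tool_pos"][2]-.0024+.024
    print(z,env.state()["tool_pos"],circ("side",m,z))
    cs,h=cv2.findContours(m,cv2.RETR_CCOMP,cv2.CHAIN_APPROX_NONE)
    hs=[c for c,k in zip(cs,h[0]) if k[3]>=0]
    if hs:
        k=np.zeros_like(m);cv2.drawContours(k,[max(hs,key=cv2.contourArea)],-1,255,-1);print("inner",circ("side",k,z))
E
```

```text
clock: 53.52
tool_pos: [0.5501, 0.3268, 0.0704]
eef_rot: [0.707, 0.707, 0.0, 0.0]
contact_force: [-0.3, 0.2, -1.5]
finger_gap: 0.0325
0.09207360813580531 [0.5501643  0.32684591 0.07047361] (array([0.5495, 0.3268, 0.0151]), 0.43)
inner (array([0.5497, 0.3259, 0.0117]), 0.5)
0.09211666450000572 [0.55017683 0.3268441  0.07051666] (array([0.5498, 0.3266, 0.0149]), 0.36)
inner (array([0.5495, 0.326 , 0.0117]), 0.54)
```

```bash
python3 -m creep '[{"linear":[-0.04,0,0.4],"rot":[0,0,0]},{"linear":[0,0,0.3],"rot":[0,0,0]},{"linear":[0,0,0.15],"rot":[0,0,0]},{"linear":[0,0,0.05],"rot":[0,0,0]},{"linear":[0,0,0],"rot":[0,0,0]}]' | sed -n '2p;4p'
for i in 1 2 3; do python3 -m creep '[{"linear":[0,0,0.05],"rot":[0,0,0]},{"linear":[0,0,0],"rot":[0,0,0]},{"linear":[0,0,0],"rot":[0,0,0]}]' | sed -n '2p;4p'; done

```

```text
tool_pos: [0.5499, 0.3263, 0.0611]
contact_force: [0.6, -0.5, -1.6]
tool_pos: [0.5499, 0.3263, 0.0607]
contact_force: [0.7, -0.6, -1.7]
tool_pos: [0.55, 0.3263, 0.0604]
contact_force: [-1.8, -0.1, 3.9]
tool_pos: [0.55, 0.3263, 0.0603]
contact_force: [-2.4, -1.1, 8.0]
```

Contact. Release, lift, and move off towards the robot to check.

```bash
python3 -m creep '[{"linear":[0,0,0],"rot":[0,0,0]},{"linear":[0,0,0],"rot":[0,0,0]},{"linear":[0,0,0],"rot":[0,0,0]}]' 0.5 | sed -n '2p;4,5p'
python3 -m creep '[{"linear":[0,0,0],"rot":[0,0,0]},{"linear":[0,0,0],"rot":[0,0,0]},{"linear":[0,0,-1],"rot":[0,0,0]},{"linear":[0,0,-5],"rot":[0,0,0]},{"linear":[0,0,-6],"rot":[0,0,0]}]' 1 | sed -n '2p;5p'
python3 -m creep '[{"linear":[-3,-1,0],"rot":[0,0,0]},{"linear":[-5,-2,0],"rot":[0,0,0]},{"linear":[-5,-3,0],"rot":[0,0,0]},{"linear":[-5,-3,0],"rot":[0,0,0]},{"linear":[-5,-3,0],"rot":[0,0,0]}]' | head -2
python3 -m creep '[{"linear":[-5,-1,0],"rot":[0,0,0]},{"linear":[-5,0,0],"rot":[0,0,0]},{"linear":[-3,0,0],"rot":[0,0,0]},{"linear":[0,0,0],"rot":[0,0,0]},{"linear":[0,0,0],"rot":[0,0,0]}]'
python3 - <<'E'
from h import *
b=dict(top=(170,225,235,285),side=(270,310,335,375))
def inner(n,im,c,b,z):
    m=mask(im,c,b);print(n,c,circ(n,m,z))
    cs,h=cv2.findContours(m,cv2.RETR_CCOMP,cv2.CHAIN_APPROX_NONE)
    hs=[c for c,k in zip(cs,h[0]) if k[3]>=0]
    if hs: k=np.zeros_like(m);cv2.drawContours(k,[max(hs,key=cv2.contourArea)],-1,255,-1);print("  inner",circ(n,k,z))
fr={}
for n in b:
    im=cap(n,n+"_end");fr[n]=im
    inner(n,im,"green",b[n],.082);inner(n,im,"yellow",b[n],.058);inner(n,im,"blue",b[n],.034)
    inner(n,im,"red",dict(top=(315,200,400,280),side=(285,195,385,290))[n],.094)
z=lambda im,b:cv2.resize(im[b[1]:b[3],b[0]:b[2]],(400,400),interpolation=cv2.INTER_CUBIC)
cv2.imwrite("pics/p9.png",np.hstack([z(fr["top"],b["top"]),z(fr["side"],b["side"])])[:,:,::-1])
E
```

```text
tool_pos: [0.5499, 0.3263, 0.0594]
contact_force: [0.0, 0.3, 0.2]
finger_gap: 0.0423
tool_pos: [0.5492, 0.326, 0.1808]
finger_gap: 0.0853
clock: 57.0
tool_pos: [0.429, 0.095, 0.1804]
clock: 57.62
tool_pos: [0.4198, -0.0333, 0.18]
eef_rot: [0.707, 0.707, 0.0, 0.0]
contact_force: [0.1, 1.2, -0.1]
finger_gap: 0.0854
top green (array([0.5502, 0.3256, 0.015 ]), 0.56)
  inner (array([0.5506, 0.3264, 0.0121]), 0.26)
top yellow (array([0.5503, 0.3238, 0.0223]), 0.5)
top blue (array([0.551 , 0.3263, 0.0345]), 0.66)
  inner (array([0.5508, 0.3266, 0.0318]), 0.38)
top red (array([ 0.5594, -0.0234,  0.0274]), 0.39)
  inner (array([ 0.56  , -0.0231,  0.0243]), 0.3)
side green (array([0.5498, 0.3254, 0.0156]), 0.51)
  inner (array([0.5496, 0.3256, 0.0117]), 0.34)
side yellow (array([0.5439, 0.344 , 0.0214]), 0.18)
side blue (array([0.5496, 0.3254, 0.0339]), 0.34)
side red (array([ 0.5583, -0.0251,  0.0281]), 1.1)
  inner (array([ 0.5581, -0.0242,  0.0257]), 1.25)
```

View pics/p9.png

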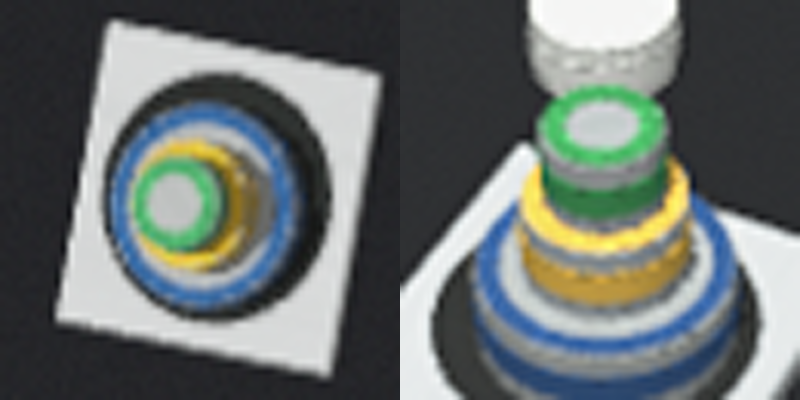

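View pics/side_end.png

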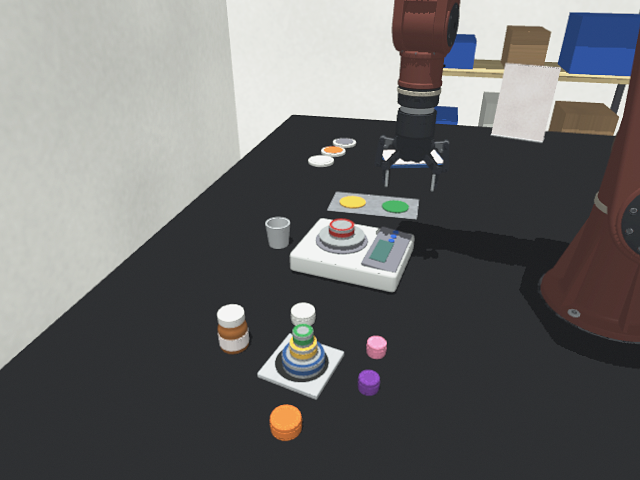

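The pile is blue, yellow, green, concentric and flat. Red is on the pan at (341,230), the jar (232,330) and cup (278,232) are where they were, and the gripper is clear and empty. Handing in.

```bash
python3 -c "
from cell import env
print(env.sign_off())"
```

```text
the job is handed in; nothing more can be done
None
```

I moved the weights in the order you asked: green to its pad, yellow to its pad, red to the middle of the balance pan, then yellow and green back onto blue. Each was lowered slowly until it touched (4 to 8 N) before I let go. The job was handed in at about 58 s on the robot's clock, with the gripper open and clear of everything.

**Red on the pan:** it stands level, within about 1.5 mm of the measured middle of the pan in both views.

**Rebuilt pile:** green, yellow and blue are flat and centred on each other to within about 0.5 mm in both views. I measured yellow before green covered it. The last automatic side-view fit of yellow came out about 18 mm off. I discounted it, because by then green partly hid the yellow ring, and the close-up shows yellow centred.

**Jar, cup and blue weight:** the jar and cup look unmoved in the last side picture; I did not measure them. Blue's measured position stayed the same to within a millimetre.

**Camera disagreement:** the two cameras differed by 2 to 4 mm on the pad positions, so I used their average.

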